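# Gauge the contact block's gap to full depth

## Task

Check that the gap of the contact block is clear to its full depth: take the orange-handled gauge out of the rack and put its flat blade down into the gap between the two brass contacts, near the middle of the gap's length, until its stop plate rests on both jaws. Leave it standing there upright; the blue-handled gauge stays in the rack.

Things in the scene. Friction and masses are not known exactly. Their poses are not given: they have to be found in the camera images.
- orange_gauge_grip (a point): Centre of the gauge's orange handle (24 mm thick along x, 30 wide along y, 56 tall; z up; grip it across x from above). Below: aluminium stop plate 60 (x) x 30 (y), from 28 to 34 mm under this point; then the flat steel blade, 6 thick (x), 24 wide (y), 34 long, tip 68 mm under this point. Loose, about 0.1 kg; starts upright with the blade in a rack pocket. Either way round will do.
- blue_gauge_grip (a point): The same point of the other gauge: blue handle, blade 9 mm thick, else of the same shape. It stays in the rack.
- contact_block: Fixed, z up, origin under its centre. Steel base 92 (x) x 96 (y) x 8 mm; two black jaws 70 long (y), outer faces at x +-32, flat tops 50 mm up. The gap between them runs along y through the centre: 16 mm wide up to 36 mm high, then brass flares to 34 at the top; floor 8 mm up. Home: gauge x along block x, stop plate on the jaws, blade off the floor, handle centre 84 mm above origin.
- gauge_rack: Fixed aluminium block, 70 (x) x 180 (y) x 44 mm high, z up, origin under its centre. Two pockets 13 (x) x 30 (y) mm at y +45 and -45 mm hold the gauges, orange in either, stop plates on its top; axes as the gauges'. Lift a gauge straight up more than 34 mm to clear it.
Things that resemble listed ones, but are neither listed nor needed, are in the scene too. Leave any red or turquoise look-alike of the part that bears orange_gauge_grip alone.

How it is judged (in metres and radians):
On the way:
1. the orange gauge has been drawn out of the rack (distance of orange_gauge_grip from where it was at the start of the episode above 0.04 m), for 0.1 s.
At the end, for the whole second after the job is handed in: Orange gauge upright (0.15 rad), blade in the gap, stop plate on the jaws (handle centre 84 mm above the block's origin, +-6 mm), within 20 mm of the middle of the gap's length, 10 mm across it and 0.4 rad of its direction; blue gauge within 20 mm of its start (z of orange_gauge_grip in the frame of contact_block between 0.078 and 0.09 m and x of orange_gauge_grip in the frame of contact_block between -0.01 and 0.01 m and y of orange_gauge_grip in the frame of contact_block between -0.02 and 0.02 m and angle between orange_gauge_grip's own z axis and vertical below 0.15 rad and angle between the x axis of orange_gauge_grip and the x axis of contact_block, either way round below 0.4 rad and distance of blue_gauge_grip from where it was at the start of the episode below 0.02 m); the robot touches nothing.
It fails at once if the blue gauge is pulled out of its place in the rack (moved more than 30 mm) (distance of blue_gauge_grip from where it was at the start of the episode above 0.03 m).
It also fails if it takes over 32 s, if anything falls off the work surface, if the arm or the gripper's body presses on something with over 40 N, if the wrist force passes 120 N, or if a joint passes its speed limit or range.

## Robot

A 6-joint arm with a two-finger parallel gripper is mounted at the origin on a cart in front of the work surface, level with it; the furniture and walls round the work are solid. World frame = base frame: x ahead of the robot, y to its left, z up, the work surface at z = 0. Lengths are in mm, angles in rad, forces in N, time in s.
With the tool pointing down it reaches from about 350 to 775 mm from the base axis. Payload 7.3 kg.
Tool frame: the origin (TCP) lies on the centre line of the jaws, within the pads' length; the fingertips stand 17 mm ahead of it and the grasp point (between the pads) lies 2 mm behind it; z points along the fingers, y is the line along which they close (so a half turn about z gives the same grasp; the last joint's range is limited). The gripper opens to 92 mm and grips with 3 to 60 N. Pads are 19 mm wide; open, the fingers measure 130 mm over their backs; the gripper's body (75 mm by 190 mm) begins 47 mm behind the grasp point.
Start: joints at [-1.353, 0.342, 1.524, -0, 1.275, -0.146], TCP at [186.833, -490.649, 243.741] pointing down, gripper open.
Joint ranges: [-2.53, 2.53], [-0.77, 2.02], [0.04, 2.7], [-1, 4.14], [0.28, 2.66], [-3.11, 3.11]. Speed limits (rad/s): [2.57, 2.57, 3.14, 3.14, 3.14, 3.14].

## Interface

Orientations are given as [roll, pitch, yaw] about the fixed x, y, z axes, in that order (R = Rz(yaw) Ry(pitch) Rx(roll)).
In Python, from plant import bot gives the robot as it stands. The module is installed in compiled form; this text tells all that it offers.
- The arm moves only by the shell command python3 -m pendant 'ROWS'. ROWS is JSON, a list of rows, each a list of 3 entries, a list of its own where there are three numbers: the shift along the world's x, y, z as a fraction of full scale, then the turn, a rotation vector about the world's x, y, z as a fraction of full scale, then the opening, from -1 (shut) to 1 (fully open), so that 0 is half open. In form: [[[tx, ty, tz], [rx, ry, rz], claw], ...]. A call has exactly 10 rows; each row shifts and turns the commanded pose from where the row before left it; what a row does not reach is not made up. Full scale, the value 1, is 30 mm for a shift and 0.12 rad for a turn. A row lasts 1/12 s, in which the tool goes at most 41.7 mm and 7.16 degrees, less where a joint would pass 70% of its speed; a pose out of reach is approached as far as the arm can. A call with a number of a shift or a turn outside -1 to 1 is refused whole. A call with a gripper value outside its range is refused whole. The fingers move at their own pace and stop on an object; the grip force is fixed at half the most. Time passes only in rows, so rows that do not move let the fingers close, or fill a call up. It gives the time, the measured TCP pose, the force, the opening and the grip force at its end, in the units of the state.
- bot.get_obs(): the state, without advancing time (a new reading comes with each control period).
- bot.capture(name): name is "scene" or "top" or "wrist"; returns the picture (384x512x3 uint8, blue, green, red); there is no depth.
- bot.camera_params(name): a dict with "fovy" (degrees; the focal length in pixels is half the picture's height over the tangent of half this angle, whatever the lens; pixels are square), "cx", "cy" (the principal point, pixels), "distortion" ([k1, k2, p1, p2, k3] as OpenCV has them; the pictures are not rectified), "camera_from_world" (4x4, takes a point from world to camera coordinates). Camera axes: x right, y down, z forward; pixel columns grow to the right and rows downward; lengths in mm; the calibration is good to about 2 mm. A picture is of the moment at which its call begins: read the wrist's pose just before it. camera_params takes no time and is no camera call; for the wrist camera it gives the pose at the moment of the call.
- bot.close_job(): hands the job in; it is judged then, once.
The state is a dict: "time": time; "joint_positions": joint angles; "dq": joint speeds; "tau": joint torques, N m; "tool_pos": TCP position; "tcp_rot": TCP orientation; "contact_force": force on the tool from outside, world axes, zero at the start; "moment": the same for the moment, N m; "grip_width": finger opening in mm; "finger_force": force on a finger pad.
Only numpy, scipy, OpenCV 4.12 (cv2) and the standard library are available. Lean on these libraries where they do the work, as an engineer would, in place of code of your own. Each camera call takes 0.05 s, during which the arm holds its last target. There are 200 camera calls.

## Working session

There is one attempt and no reset: what is moved stays moved. The work goes in short steps, Python scripts to look and compute and a shell command to move; the robot and the scene stay as the last step left them, time stands still between calls to the robot, and variables do not carry over. Pictures are saved under pics/ and viewed, at most 10 in all, crops included, and the job is handed in when it is done.

```bash
mkdir -p pics; python3 - <<'E'
from plant import bot
import cv2
for n in("scene","top"):
    cv2.imwrite(f"pics/{n}0.png",bot.capture(n)); p=bot.camera_params(n); print(n,p)
o=bot.get_obs();print(o)
E
```

```text
scene {'fovy': 46.875401569182415, 'cx': 254.16189972666916, 'cy': 193.7433322296939, 'distortion': array([-0.00203529,  0.        ,  0.        ,  0.        ,  0.        ]), 'camera_from_world': array([[-9.05571974e-01, -4.23874043e-01, -1.64376097e-02,
         4.93281976e+02],
       [-1.63155436e-01,  3.83814120e-01, -9.08882294e-01,
         1.83555463e+02],
       [ 3.91560600e-01, -8.20376448e-01, -4.16728665e-01,
         8.98424453e+02],
       [ 0.00000000e+00,  0.00000000e+00,  0.00000000e+00,
         1.00000000e+00]])}
top {'fovy': 49.207843597338474, 'cx': 258.1929189877614, 'cy': 186.7273766749025, 'distortion': array([-0.14274136,  0.        ,  0.        ,  0.        ,  0.        ]), 'camera_from_world': array([[-1.79014409e-02, -9.99357780e-01,  3.10413730e-02,
        -1.70183910e+01],
       [-9.93399619e-01,  1.42594669e-02, -1.13815049e-01,
         5.61194964e+02],
       [ 1.13299322e-01, -3.28739414e-02, -9.93016902e-01,
         1.00502185e+03],
       [ 0.00000000e+00,  0.00000000e+00,  0.00000000e+00,
         1.00000000e+00]])}
{'time': 0.1, 'joint_positions': array([-1.35300009e+00,  3.42667045e-01,  1.52488720e+00,  6.65399314e-06,
        1.27540620e+00, -1.46016296e-01]), 'dq': array([ 0.00048   , -0.00049739, -0.00260914, -0.00228896,  0.00033741,
       -0.00228652]), 'tau': array([ 1.41642671e-03, -4.32007778e+01, -2.44693887e+01,  7.18870014e-02,
        5.25766995e-02, -4.58388502e-05]), 'tool_pos': array([ 186.75931012, -490.30986516,  243.11915001]), 'tcp_rot': array([-3.14024035e+00, -2.05305546e-04,  3.63810449e-01]), 'contact_force': array([ 0.31847218, -0.29705435,  0.58141568]), 'moment': array([ 0.08755925,  0.03362461, -0.00804711]), 'finger_force': 0.0, 'grip_width': 91.79502514179461}
```

View pics/scene0.png

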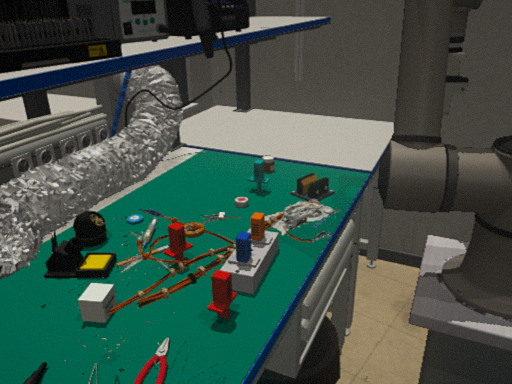

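View pics/top0.png

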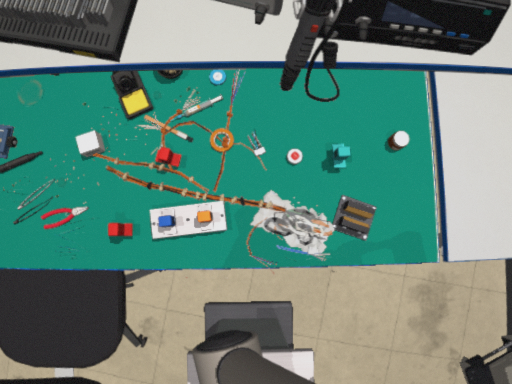

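The top view shows the orange gauge at (204,217) and the blue at (166,221), both in the white rack. The contact block is at (355,216). Red gauges at (168,157) and (120,230) and a turquoise one at (341,155) are the look-alikes. The orange one in the rack fits the description, so I'll confirm it in an enlarged crop.

```bash
python3 - <<'E'
import cv2,numpy as np
t=cv2.imread("pics/top0.png")
a=cv2.resize(t[190:250,140:240],None,fx=8,fy=8,interpolation=cv2.INTER_CUBIC)[:300*2]
b=cv2.resize(t[186:246,320:390],None,fx=8,fy=8,interpolation=cv2.INTER_CUBIC)
cv2.imwrite("pics/c1.png",a);cv2.imwrite("pics/c2.png",b)
E
```

```text
(no output)
```

View pics/c1.png

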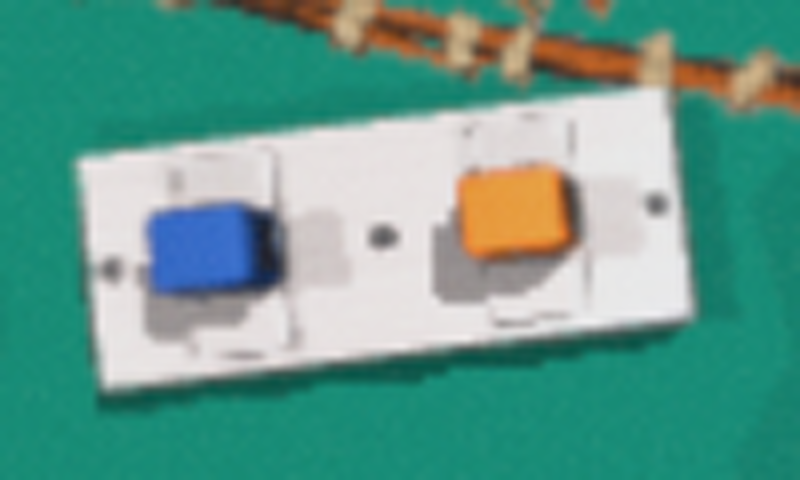

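View pics/c2.png

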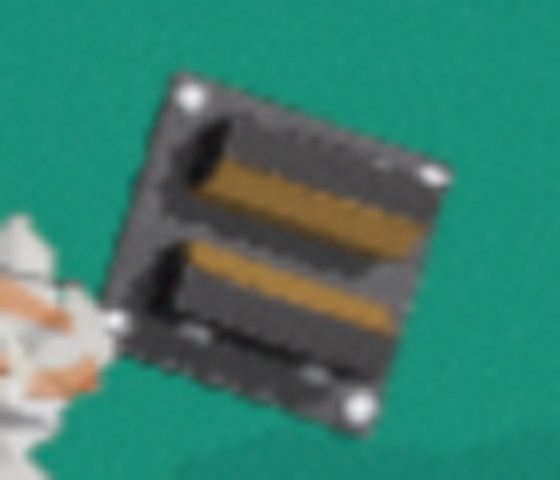

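Crop 1 confirms the orange handle, with its top centred at crop (517,212), in the right-hand pocket. Crop 2 shows the block: base screws at (190,97), (433,175), (360,408), (117,320), and the gap between the brass flares running right and slightly down.

```bash
cat > h.py <<'E'
from plant import bot
import cv2,numpy as np
def ray(p,pts,z):
    f=192/np.tan(np.radians(p["fovy"]/2));K=np.array([[f,0,p["cx"]],[0,f,p["cy"]],[0,0,1]])
    u=cv2.undistortPoints(np.array(pts,float).reshape(-1,1,2),K,np.array(p["distortion"]))[:,0]
    T=np.array(p["camera_from_world"]);R=T[:3,:3];c=-R.T@T[:3,3]
    d=np.c_[u,np.ones(len(u))]@R
    return c+d*((z-c[2])/d[:,2])[:,None]
def crop(pts,x0,y0,s): return (np.array(pts,float)+.5)/s-.5+[x0,y0]
E
python3 - <<'E'
from h import *
p=bot.camera_params("top")
def show(n,pts,z,o):
    w=ray(p,crop(pts,*o,8),z)[:,:2];print(n,w.round(1).tolist(),"mean",w.mean(0).round(1));return w
A=(140,190);B=(320,186)
ang=lambda v:np.degrees(np.arctan2(v[1],v[0])).round(1)
w=show("rack",[(78,160),(668,88),(693,318),(103,386)],44,A);print(ang(w[0]-w[1]),ang(w[3]-w[2]))
w=show("or",[(458,180),(565,168),(577,248),(475,258)],106,A)
w=show("bl",[(150,212),(250,204),(258,284),(155,293)],106,A)
w=show("screw",[(190,97),(433,175),(360,408),(117,320)],10,B);print(ang(w[0]-w[1]),ang(w[3]-w[2]),ang(w[0]-w[3]))
w=show("base",[(178,75),(452,170),(365,435),(100,328)],8,B)
w=show("flare",[(222,162),(425,228),(393,332),(185,262)],50,B);print(ang(w[0]-w[1]),ang(w[3]-w[2]),ang(w[0]-w[3]))
E
```

```text
rack [[507.3, 240.6], [526.9, 60.4], [457.0, 53.6], [438.7, 232.7]] mean [482.5 146.8]
96.2 95.8
or [[496.3, 117.4], [499.3, 86.8], [476.5, 83.6], [474.1, 112.6]] mean [486.6 100.1]
bl [[488.3, 205.6], [490.3, 176.9], [467.5, 174.6], [465.3, 204.1]] mean [477.8 190.3]
screw [[532.1, -243.6], [505.7, -322.2], [432.0, -295.1], [461.7, -217.4]] mean [ 482.9 -269.5]
71.4 69.0 -20.4
base [[539.4, -240.4], [507.3, -329.2], [423.4, -296.9], [459.4, -212.3]] mean [ 482.4 -269.7]
flare [[508.6, -243.2], [487.0, -306.3], [455.4, -294.8], [478.2, -230.5]] mean [ 482.3 -268.7]
71.1 70.4 -22.7
```

Positions: block centre (482.4,-269.3) with its x axis at -20°. Orange gauge (487,101) with the rack x axis at +6°, so the grasp yaw is 96° and the placing yaw 70°. First I'll move over the orange gauge.

```bash
python3 -m pendant '[[[0.5,0.986,-0.07],[0,0,0.547],1],[[0.5,0.986,-0.07],[0,0,0.547],1],[[0.5,0.986,-0.07],[0,0,0.547],1],[[0.5,0.986,-0.07],[0,0,0.547],1],[[0.5,0.986,-0.07],[0,0,0.547],1],[[0.5,0.986,-0.07],[0,0,0.547],1],[[0.5,0.986,-0.07],[0,0,0.547],1],[[0.5,0.986,-0.07],[0,0,0.547],1],[[0.5,0.986,-0.07],[0,0,0.547],1],[[0.5,0.986,-0.07],[0,0,0.547],1]]'
python3 -m pendant '[[[0.5,0.986,-0.07],[0,0,0.547],1],[[0.5,0.986,-0.07],[0,0,0.547],1],[[0.5,0.986,-0.07],[0,0,0.547],1],[[0.5,0.986,-0.07],[0,0,0.547],1],[[0.5,0.986,-0.07],[0,0,0.547],1],[[0.5,0.986,-0.07],[0,0,0.547],1],[[0.5,0.986,-0.07],[0,0,0.547],1],[[0.5,0.986,-0.07],[0,0,0.547],1],[[0.5,0.986,-0.07],[0,0,0.547],1],[[0.5,0.986,-0.07],[0,0,0.547],1]]'
python3 - <<'E'
from h import *
o=bot.get_obs();p=bot.camera_params("wrist");im=bot.capture("wrist");print(o["tool_pos"],o["tcp_rot"])
cv2.imwrite("pics/w1.png",im);print(p)
E
```

```text
time: 0.93
tool_pos: [337.1, -193.2, 222.5]
tcp_rot: [-3.141, -0.0, 1.023]
contact_force: [0.9, -1.0, 0.9]
grip_width: 91.9
finger_force: 0.0
time: 1.77
tool_pos: [487.1, 102.7, 201.3]
tcp_rot: [-3.141, 0.0, 1.68]
contact_force: [1.7, 0.2, -0.9]
grip_width: 91.8
finger_force: 0.0
[487.06117625 102.67325993 201.32784238] [-3.14099377e+00  3.56875460e-05  1.68010633e+00]
{'fovy': 68.71254783902182, 'cx': 255.26248564370513, 'cy': 195.46004300754575, 'distortion': array([-0.03347862,  0.        ,  0.        ,  0.        ,  0.        ]), 'camera_from_world': array([[ 9.93866709e-01,  1.10575328e-01, -1.43587006e-03,
        -4.95482497e+02],
       [ 1.06703192e-01, -9.55491822e-01,  2.75045099e-01,
         2.29056859e+01],
       [ 2.90412399e-02, -2.73511380e-01, -9.61430253e-01,
         3.62494170e+02],
       [ 0.00000000e+00,  0.00000000e+00,  0.00000000e+00,
         1.00000000e+00]])}
```

View pics/w1.png

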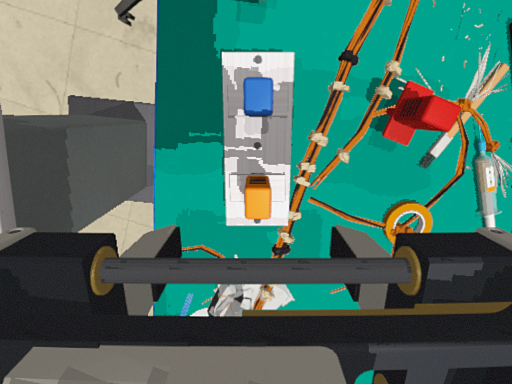

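The wrist view shows the orange handle at (258,198), with its top face spanning columns 245–271 and rows 190–219. The jaws are centred on column 256, with the blue gauge behind at (258,96).

```bash
python3 - <<'E'
from h import *
p=bot.camera_params("wrist")
w=ray(p,[(245,191),(271,191),(269,219),(246,219)],106);print(w.round(1),w.mean(0))
w=ray(p,[(223,52),(295,52),(291,224),(226,225)],44);print(w.round(1),w.mean(0))
E
```

```text
[[479.5 116.3 106. ]
 [501.9 118.9 106. ]
 [503.6  93.1 106. ]
 [483.2  90.7 106. ]] [492.0499744  104.77173211 106.        ]
[[443.1 235.9  44. ]
 [512.4 244.   44. ]
 [535.1  67.2  44. ]
 [462.   57.5  44. ]] [488.15187865 151.14253293  44.        ]
```

```bash
python3 -m pendant '[[[0.05,0,-0.5],[0,0,0],1],[[0,0,-0.5],[0,0,0],1],[[0,0,-0.5],[0,0,0],1],[[0,0,-0.5],[0,0,0],1],[[0,0,-0.5],[0,0,0],1],[[0,0,-0.5],[0,0,0],1],[[0,0,-0.5],[0,0,0],1],[[0,0,-0.5],[0,0,0],1],[[0,0,0],[0,0,0],1],[[0,0,0],[0,0,0],0]]'
python3 -m pendant '[[[0,0,0],[0,0,0],-0.3],[[0,0,0],[0,0,0],-1],[[0,0,0],[0,0,0],-1],[[0,0,0],[0,0,0],-1],[[0,0,0],[0,0,0],-1],[[0,0,0],[0,0,0],-1],[[0,0,0],[0,0,0],-1],[[0,0,0],[0,0,0],-1],[[0,0,0],[0,0,0],-1],[[0,0,0],[0,0,0],-1]]'
```

```text
time: 2.65
tool_pos: [487.8, 100.9, 81.2]
tcp_rot: [-3.14, -0.0, 1.676]
contact_force: [-0.9, 0.4, 1.2]
grip_width: 88.5
finger_force: 0.0
time: 3.48
tool_pos: [488.4, 101.0, 81.7]
tcp_rot: [3.141, 0.0, 1.677]
contact_force: [0.7, -0.3, 0.1]
grip_width: 23.8
finger_force: 30.0
```

```bash
python3 -m pendant '[[[0,0,0.2],[0,0,0],-1],[[0,0,0.4],[0,0,0],-1],[[0,0,0.4],[0,0,0],-1],[[0,0,0.4],[0,0,0],-1],[[0,0,0.4],[0,0,0],-1],[[0,0,0.4],[0,0,0],-1],[[0,0,0.4],[0,0,0],-1],[[0,0,0.4],[0,0,0],-1],[[0,0,0.4],[0,0,0],-1],[[0,0,0.3],[0,0,0],-1]]'
python3 - <<'E'
from h import *
o=bot.get_obs();print(o["tool_pos"],o["grip_width"],o["finger_force"],bot.camera_params("wrist"))
im=bot.capture("wrist");t=bot.capture("top")
c=cv2.resize(t[170:250,140:240],(500,400),interpolation=cv2.INTER_CUBIC)
cv2.imwrite("pics/l1.png",np.hstack([im[:,128:384][:,:],cv2.resize(c,(480,384))]))
E
```

```text
time: 4.32
tool_pos: [488.4, 101.0, 194.0]
tcp_rot: [3.141, 0.0, 1.677]
contact_force: [0.6, -0.7, -0.8]
grip_width: 24.2
finger_force: 30.0
[488.37042623 100.96582894 193.96153878] 24.246428409236074 29.999795258045197 {'fovy': 68.71254783902182, 'cx': 255.26248564370513, 'cy': 195.46004300754575, 'distortion': array([-0.03347862,  0.        ,  0.        ,  0.        ,  0.        ]), 'camera_from_world': array([[ 9.94250178e-01,  1.07082119e-01, -6.51600555e-05,
        -4.96696915e+02],
       [ 1.02969998e-01, -9.55902058e-01,  2.75042607e-01,
         2.50236894e+01],
       [ 2.93898584e-02, -2.73467870e-01, -9.61432036e-01,
         3.54735923e+02],
       [ 0.00000000e+00,  0.00000000e+00,  0.00000000e+00,
         1.00000000e+00]])}
```

View pics/l1.png

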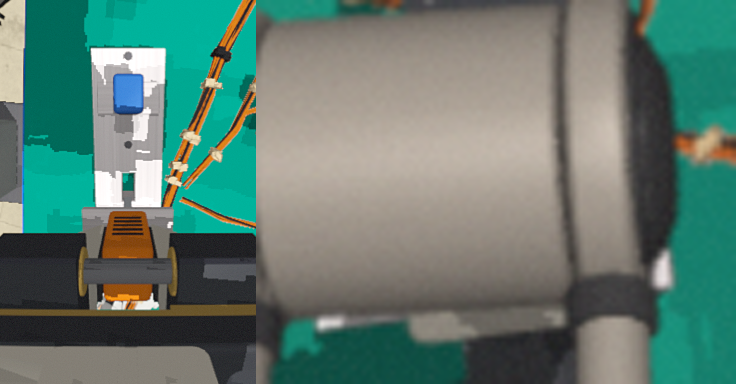

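The gauge is held upright; the empty pocket shows at (128,185) and blue is still in place at (128,93). The far edge of the stop plate runs from about (82,208) to (173,208), i.e. wrist columns 210–301. I'll work out the gauge's offset from the TCP from that edge.

```bash
python3 - <<'E'
from h import *
p=bot.camera_params("wrist");o=bot.get_obs()
w=ray(p,[(210,208),(301,208)],162.6)
y=1.677-np.pi/2; c,s=np.cos(y),np.sin(y)
for q in w:
    d=q[:2]-o["tool_pos"][:2]; print(q.round(1),"gauge-frame",c*d[0]+s*d[1],-s*d[0]+c*d[1]-15)
E
```

```text
[458.7 113.8 162.6] gauge-frame -28.800216514392442 0.9540756076383374
[517.1 120.1 162.6] gauge-frame 29.911904652667104 0.9753517036460213
```

The gauge is centred in the jaws to within 1 mm. Next I'll go to a spot about 100 mm beyond the block along its -y, where the wrist camera can see it.

```bash
python3 -m pendant '[[[-0.067,-0.773,0],[0,0,-0.19],-1],[[-0.067,-0.773,0],[0,0,-0.19],-1],[[-0.067,-0.773,0],[0,0,-0.19],-1],[[-0.067,-0.773,0],[0,0,-0.19],-1],[[-0.067,-0.773,0],[0,0,-0.19],-1],[[-0.067,-0.773,0],[0,0,-0.19],-1],[[-0.067,-0.773,0],[0,0,-0.19],-1],[[-0.067,-0.773,0],[0,0,-0.19],-1],[[-0.067,-0.773,0],[0,0,-0.19],-1],[[-0.067,-0.773,0],[0,0,-0.19],-1]]'
python3 -m pendant '[[[-0.067,-0.773,0],[0,0,-0.19],-1],[[-0.067,-0.773,0],[0,0,-0.19],-1],[[-0.067,-0.773,0],[0,0,-0.19],-1],[[-0.067,-0.773,0],[0,0,-0.19],-1],[[-0.067,-0.773,0],[0,0,-0.19],-1],[[-0.067,-0.773,0],[0,0,-0.19],-1],[[-0.067,-0.773,0],[0,0,-0.19],-1],[[-0.067,-0.773,0],[0,0,-0.19],-1],[[-0.067,-0.773,0],[0,0,-0.19],-1],[[-0.067,-0.773,0],[0,0,-0.19],-1]]'
python3 -m pendant '[[[0,0,0],[0,0,0],-1],[[0,0,0],[0,0,0],-1],[[0,0,0],[0,0,0],-1],[[0,0,0],[0,0,0],-1],[[0,0,0],[0,0,0],-1],[[0,0,0],[0,0,0],-1],[[0,0,0],[0,0,0],-1],[[0,0,0],[0,0,0],-1],[[0,0,0],[0,0,0],-1],[[0,0,0],[0,0,0],-1]]'
python3 - <<'E'
from h import *
im=bot.capture("wrist")
cv2.imwrite("pics/w2.png",cv2.resize(im[30:230,156:356],(600,600),interpolation=cv2.INTER_CUBIC))
E
```

```text
time: 5.25
tool_pos: [467.6, -131.9, 192.0]
tcp_rot: [-3.14, -0.0, 1.447]
contact_force: [-0.1, 0.6, -2.1]
grip_width: 23.9
finger_force: 30.0
time: 6.08
tool_pos: [447.6, -363.7, 191.7]
tcp_rot: [-3.14, -0.001, 1.219]
contact_force: [-0.4, -1.1, -0.5]
grip_width: 23.6
finger_force: 30.0
time: 6.92
tool_pos: [448.2, -362.8, 192.8]
tcp_rot: [3.141, 0.0, 1.221]
contact_force: [-0.3, -0.5, -1.1]
grip_width: 23.7
finger_force: 30.0
```

View pics/w2.png

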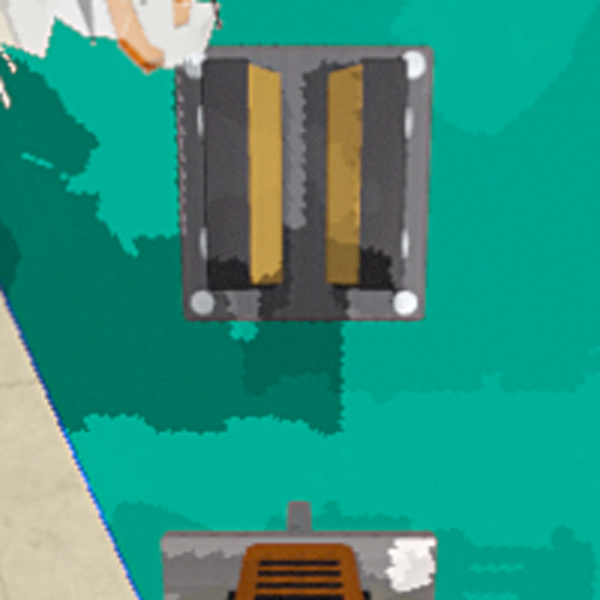

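The view shows the base corners at crop (177,45), (434,45), (426,320), (184,320) and the flare's upper edges at (248,64), (363,64), (358,283), (250,283). The held plate's far edge runs (162,533)–(438,533), with the blade tip at (299,505).

```bash
python3 - <<'E'
from h import *
p=bot.camera_params("wrist");o=bot.get_obs();t=o["tool_pos"];print(t,o["tcp_rot"])
C=lambda q:crop(q,156,30,3)
for q,z in(([(177,45),(434,45),(426,320),(184,320)],8),([(248,64),(363,64),(358,283),(250,283)],50),([(202,58),(408,58),(393,290),(208,290)],50),([(162,533),(438,533)],t[2]-31.4)):
    w=ray(p,C(q),z)[:,:2];print(w.round(1).tolist(),w.mean(0).round(1))
    if len(w)==4:
        v=(w[0]+w[1]-w[2]-w[3]);print("ang",np.degrees(np.arctan2(v[1],v[0])))
E
```

```text
[ 448.15495156 -362.79799575  192.77952281] [3.14143381e+00 5.01981774e-05 1.22067271e+00]
[[458.2, -211.3], [543.0, -242.1], [511.2, -331.9], [425.0, -300.5]] [ 484.4 -271.5]
ang 70.0228899391966
[[478.7, -234.5], [511.9, -246.5], [489.1, -308.1], [456.0, -296.0]] [ 483.9 -271.3]
ang 69.7092705335123
[[466.1, -228.0], [525.4, -249.6], [499.2, -314.1], [442.3, -293.4]] [ 483.3 -271.3]
ang 68.91504536750257
[[426.8, -337.3], [482.4, -357.6]] [ 454.6 -347.4]
```

```bash
python3 -m pendant '[[[0.145,0.379,0],[0,0,0],-1],[[0.145,0.379,0],[0,0,0],-1],[[0.145,0.379,0],[0,0,0],-1],[[0.145,0.379,0],[0,0,0],-1],[[0.145,0.379,0],[0,0,0],-1],[[0.145,0.379,0],[0,0,0],-1],[[0.145,0.379,0],[0,0,0],-1],[[0.145,0.379,0],[0,0,0],-1],[[0,0,0],[0,0,0],-1],[[0,0,0],[0,0,0],-1]]'
python3 -m pendant '[[[0,0,-0.25],[0,0,0],-1],[[0,0,-0.25],[0,0,0],-1],[[0,0,-0.25],[0,0,0],-1],[[0,0,-0.25],[0,0,0],-1],[[0,0,-0.25],[0,0,0],-1],[[0,0,-0.25],[0,0,0],-1],[[0,0,-0.25],[0,0,0],-1],[[0,0,-0.25],[0,0,0],-1],[[0,0,0],[0,0,0],-1],[[0,0,0],[0,0,0],-1]]'
python3 - <<'E'
from h import *
o=bot.get_obs();print(o["tool_pos"],o["tcp_rot"])
s=bot.capture("scene");w=bot.capture("wrist")
a=cv2.resize(s[150:215,285:350],(390,390),interpolation=cv2.INTER_CUBIC);b=cv2.resize(w[150:280,191:321],(390,390))
cv2.imwrite("pics/f1.png",np.hstack([a,b]))
E
```

```text
time: 7.8
tool_pos: [483.3, -271.2, 192.8]
tcp_rot: [3.141, 0.0, 1.222]
contact_force: [-0.1, -0.5, -1.4]
grip_width: 23.6
finger_force: 30.0
time: 8.63
tool_pos: [482.8, -271.8, 132.2]
tcp_rot: [-3.141, -0.0, 1.221]
contact_force: [0.3, -0.5, -1.3]
grip_width: 24.1
finger_force: 30.0
[ 482.75344144 -271.76389237  132.23454943] [-3.14071727e+00 -2.83668999e-04  1.22057969e+00]
```

View pics/f1.png

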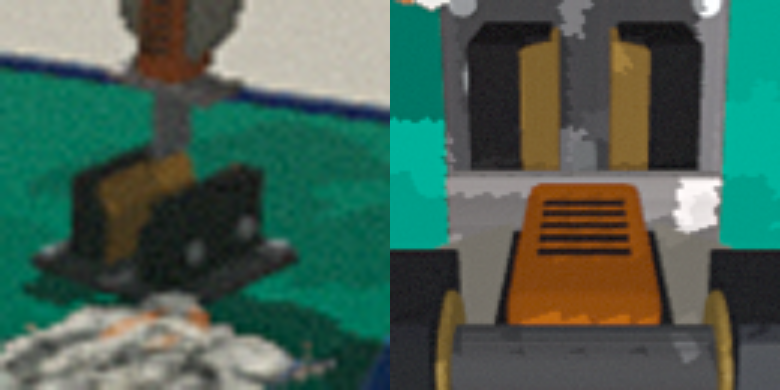

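Both views show the blade centred above the gap; in the right half the gap and the handle are both centred on column 585. Lowering.

```bash
python3 -m pendant '[[[0,0,-0.15],[0,0,0],-1],[[0,0,-0.15],[0,0,0],-1],[[0,0,-0.15],[0,0,0],-1],[[0,0,-0.15],[0,0,0],-1],[[0,0,-0.15],[0,0,0],-1],[[0,0,-0.15],[0,0,0],-1],[[0,0,-0.15],[0,0,0],-1],[[0,0,-0.15],[0,0,0],-1],[[0,0,-0.12],[0,0,0],-1],[[0,0,0],[0,0,0],-1]]'
```

```text
time: 9.57
tool_pos: [482.6, -271.6, 92.2]
tcp_rot: [-3.14, -0.0, 1.221]
contact_force: [-0.8, 0.4, -1.8]
grip_width: 23.9
finger_force: 30.0
```

Free so far, with about 5 mm left; I'll go down in small steps until it touches.

```bash
python3 -m pendant '[[[0,0,-0.03],[0,0,0],-1],[[0,0,-0.03],[0,0,0],-1],[[0,0,-0.03],[0,0,0],-1],[[0,0,-0.03],[0,0,0],-1],[[0,0,-0.03],[0,0,0],-1],[[0,0,0],[0,0,0],-1],[[0,0,0],[0,0,0],-1],[[0,0,0],[0,0,0],-1],[[0,0,0],[0,0,0],-1],[[0,0,0],[0,0,0],-1]]'
```

```text
time: 10.4
tool_pos: [483.0, -271.9, 88.7]
tcp_rot: [3.141, 0.0, 1.221]
contact_force: [0.1, -0.4, -2.3]
grip_width: 24.2
finger_force: 30.0
```

```bash
python3 -m pendant '[[[0,0,-0.02],[0,0,0],-1],[[0,0,-0.02],[0,0,0],-1],[[0,0,-0.02],[0,0,0],-1],[[0,0,-0.02],[0,0,0],-1],[[0,0,0],[0,0,0],-1],[[0,0,0],[0,0,0],-1],[[0,0,0],[0,0,0],-1],[[0,0,0],[0,0,0],-1],[[0,0,0],[0,0,0],-1],[[0,0,0],[0,0,0],-1]]'
```

```text
time: 11.23
tool_pos: [483.0, -271.9, 87.7]
tcp_rot: [3.141, 0.0, 1.221]
contact_force: [-3.1, 2.0, 11.0]
grip_width: 24.1
finger_force: 30.0
```

Contact at z 87.7 with 11 N, where the stop plate should rest. I'll open the gripper, then retreat.

```bash
python3 -m pendant '[[[0,0,0],[0,0,0],-0.4],[[0,0,0],[0,0,0],-0.3],[[0,0,0],[0,0,0],0],[[0,0,0],[0,0,0],0.4],[[0,0,0],[0,0,0],0.8],[[0,0,0],[0,0,0],0.8],[[0,0,0],[0,0,0],0.8],[[0,0,0],[0,0,0],0.8],[[0,0,0],[0,0,0],0.8],[[0,0,0],[0,0,0],0.8]]'
python3 -m pendant '[[[0,0,0.2],[0,0,0],0.8],[[0,0,0.4],[0,0,0],0.8],[[0,0,0.4],[0,0,0],0.8],[[0,0,0.4],[0,0,0],0.8],[[0,0,0.4],[0,0,0],0.8],[[0,0,0.4],[0,0,0],0.8],[[0,0,0.4],[0,0,0],0.8],[[0,0,0.4],[0,0,0],0.8],[[0,0,0.4],[0,0,0],0.8],[[0,0,0.4],[0,0,0],0.8]]'
python3 -m pendant '[[[-0.23,-0.63,0.1],[0,0,0],0.8],[[-0.23,-0.63,0.1],[0,0,0],0.8],[[-0.23,-0.63,0],[0,0,0],0.8],[[-0.23,-0.63,0],[0,0,0],0.8],[[-0.23,-0.63,0],[0,0,0],0.8],[[0,0,0],[0,0,0],0.8],[[0,0,0],[0,0,0],0.8],[[0,0,0],[0,0,0],0.8],[[0,0,0],[0,0,0],0.8],[[0,0,0],[0,0,0],0.8]]'
python3 - <<'E'
from h import *
print(bot.camera_params("wrist")["camera_from_world"].tolist())
s=bot.capture("scene");w=bot.capture("wrist")
a=cv2.resize(s[140:205,285:350],(390,390),interpolation=cv2.INTER_CUBIC);b=cv2.resize(w[30:230,156:356],(390,390))
cv2.imwrite("pics/f2.png",np.hstack([a,b]))
E
```

```text
time: 12.07
tool_pos: [482.9, -271.9, 86.2]
tcp_rot: [3.142, 0.0, 1.221]
contact_force: [0.0, -0.1, -0.0]
grip_width: 80.4
finger_force: 0.0
time: 12.9
tool_pos: [482.9, -271.8, 201.4]
tcp_rot: [3.141, 0.0, 1.221]
contact_force: [0.4, -0.2, -1.0]
grip_width: 82.9
finger_force: 0.0
time: 13.73
tool_pos: [448.8, -365.5, 206.4]
tcp_rot: [3.142, -0.0, 1.222]
contact_force: [0.4, -0.5, -0.2]
grip_width: 82.4
finger_force: 0.0
[[0.9401976684917686, -0.3406288531282369, -0.0005732182709019702, -546.9363529602962], [-0.3273275355149409, -0.9039467285353484, 0.27520355459905954, -208.00092698930425], [-0.09426042996061025, -0.25855811027075626, -0.961385809629442, 301.2991470693608], [0.0, 0.0, 0.0, 1.0]]
```

View pics/f2.png

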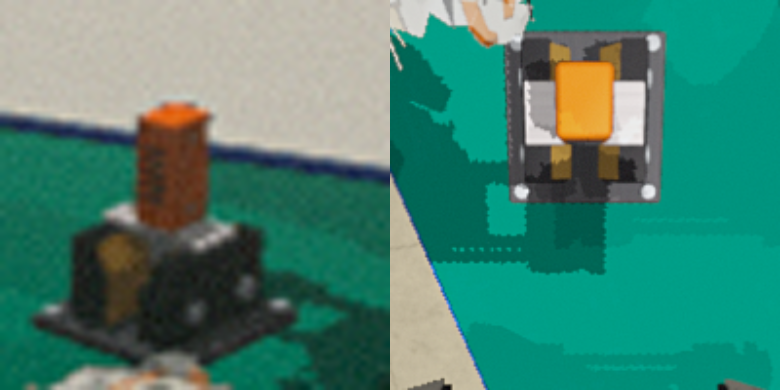

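The gauge stands upright with its plate flat on both jaws and centred: plate columns 527–644 against jaws 523–647, with equal lengths of jaw showing on both sides. The gripper is clear, so I'm handing in.

```bash
python3 -c "
from plant import bot
print(bot.close_job())"
```

```text
the job is handed in; nothing more can be done
None
```

The orange gauge is standing upright in the middle of the gap with its stop plate on both jaws, the blue gauge was left untouched in the rack, and the job was handed in at about 14 s; no verdict was returned.

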